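# Move the spice row to the other tray, mirrored

### The job

The cook is moving to the far side of the island and still wants to read the spices in the same order from there. Move the four jars from the dark tray to the light tray, one to a compartment, in reverse order: the jar at the left end of the dark tray (seen from the robot) goes to the right end of the light tray, its neighbour next to it, and so on. Leave each jar standing upright on the floor of its compartment, and never tip one over.

Things in the scene. Friction and masses are not known exactly. Their poses are not given: they have to be found in the camera images.
- dark_tray: Dark brown wooden spice tray with brass end handles (15 mm out), 102 mm (x) by 386 mm (y), walls 22 mm high, fixed. Four compartments 82 mm square in a row, centres at x = 0, y = +147, +49, -49, -147 mm, floors 6 mm above the underside. Origin: centre of underside; z up, y along the row to the robot's left within 0.12 rad. Holds the jars at the start; in front of or behind the other tray.
- light_tray: Pale wooden spice tray with steel end handles (15 mm out), 102 mm (x) by 386 mm (y), walls 22 mm high, fixed. Four compartments 82 mm square in a row, centres at x = 0, y = +147, +49, -49, -147 mm, floors 6 mm above the underside. Origin: centre of underside; z up, y along the row to the robot's left within 0.12 rad. Empty at the start; the jars go here.
- red_jar: Round amber glass jar with a red screw cap (does not turn) and a plain paper label; 52 mm in diameter, 88 mm high; weighs 0.13 to 0.27 kg. Origin: centre of its underside; z up its axis. Loose; starts on the red pad. Can be gripped from above round its straight side, about 45 mm above its underside.
- blue_jar: Round amber glass jar with a blue screw cap (does not turn) and a plain paper label; 52 mm in diameter, 88 mm high; weighs 0.13 to 0.27 kg. Origin: centre of its underside; z up its axis. Loose; starts on the blue pad. Can be gripped from above round its straight side, about 45 mm above its underside.
- yellow_jar: Round amber glass jar with a yellow screw cap (does not turn) and a plain paper label; 52 mm in diameter, 88 mm high; weighs 0.13 to 0.27 kg. Origin: centre of its underside; z up its axis. Loose; starts on the yellow pad. Can be gripped from above round its straight side, about 45 mm above its underside.
- cork_jar: Round dark brown jar with a light cork-coloured lid and a cream band; 57 mm in diameter, 89 mm high (body to 74 mm, then the lid, 50 mm in diameter); weighs 0.13 to 0.27 kg. Origin: centre of its underside; z up its axis. Loose; starts on the cork pad. Grip from above round its body, about 45 mm up.
- red_pad: Red round pad, 74 mm in diameter, 3 mm thick, fixed on the floor of one compartment of the dark tray, under the red jar at the start; it stays there and so shows where that jar stood. Origin: centre of its underside.
- blue_pad: Blue round pad, 74 mm in diameter, 3 mm thick, fixed on the floor of one compartment of the dark tray, under the blue jar at the start; it stays there and so shows where that jar stood. Origin: centre of its underside.
- yellow_pad: Yellow round pad, 74 mm in diameter, 3 mm thick, fixed on the floor of one compartment of the dark tray, under the yellow jar at the start; it stays there and so shows where that jar stood. Origin: centre of its underside.
- cork_pad: Cork-coloured (light brown) round pad, 74 mm in diameter, 3 mm thick, fixed on the floor of one compartment of the dark tray, under the cork jar at the start; it stays there and so shows where that jar stood. Origin: centre of its underside.

How it is judged (in metres and radians):
At the end, for the whole second after the job is handed in: Each jar stands in the light tray's compartment that mirrors its pad's place in the dark tray (leftmost to rightmost and so on): centred within 20 mm along each tray axis, underside within 3 mm of the floor, upright within 0.1 rad, at rest (below 0.02 m/s and 0.2 rad/s) (((y of red_pad in the frame of dark_tray between 0.127 and 0.167 m and y of red_jar in the frame of light_tray between -0.167 and -0.127 m) or (y of red_pad in the frame of dark_tray between 0.029 and 0.069 m and y of red_jar in the frame of light_tray between -0.069 and -0.029 m) or (y of red_pad in the frame of dark_tray between -0.069 and -0.029 m and y of red_jar in the frame of light_tray between 0.029 and 0.069 m) or (y of red_pad in the frame of dark_tray between -0.167 and -0.127 m and y of red_jar in the frame of light_tray between 0.127 and 0.167 m)) and x of red_jar in the frame of light_tray between -0.02 and 0.02 m and z of red_jar in the frame of light_tray between 0.003 and 0.009 m and angle between each of red_jar, blue_jar, yellow_jar, cork_jar's own z axis and vertical below 0.1 rad and linear speed of each of red_jar, blue_jar, yellow_jar, cork_jar below 0.02 m/s and angular speed of each of red_jar, blue_jar, yellow_jar, cork_jar below 0.2 rad/s and ((y of blue_pad in the frame of dark_tray between 0.127 and 0.167 m and y of blue_jar in the frame of light_tray between -0.167 and -0.127 m) or (y of blue_pad in the frame of dark_tray between 0.029 and 0.069 m and y of blue_jar in the frame of light_tray between -0.069 and -0.029 m) or (y of blue_pad in the frame of dark_tray between -0.069 and -0.029 m and y of blue_jar in the frame of light_tray between 0.029 and 0.069 m) or (y of blue_pad in the frame of dark_tray between -0.167 and -0.127 m and y of blue_jar in the frame of light_tray between 0.127 and 0.167 m)) and x of blue_jar in the frame of light_tray between -0.02 and 0.02 m and z of blue_jar in the frame of light_tray between 0.003 and 0.009 m and ((y of yellow_pad in the frame of dark_tray between 0.127 and 0.167 m and y of yellow_jar in the frame of light_tray between -0.167 and -0.127 m) or (y of yellow_pad in the frame of dark_tray between 0.029 and 0.069 m and y of yellow_jar in the frame of light_tray between -0.069 and -0.029 m) or (y of yellow_pad in the frame of dark_tray between -0.069 and -0.029 m and y of yellow_jar in the frame of light_tray between 0.029 and 0.069 m) or (y of yellow_pad in the frame of dark_tray between -0.167 and -0.127 m and y of yellow_jar in the frame of light_tray between 0.127 and 0.167 m)) and x of yellow_jar in the frame of light_tray between -0.02 and 0.02 m and z of yellow_jar in the frame of light_tray between 0.003 and 0.009 m and ((y of cork_pad in the frame of dark_tray between 0.127 and 0.167 m and y of cork_jar in the frame of light_tray between -0.167 and -0.127 m) or (y of cork_pad in the frame of dark_tray between 0.029 and 0.069 m and y of cork_jar in the frame of light_tray between -0.069 and -0.029 m) or (y of cork_pad in the frame of dark_tray between -0.069 and -0.029 m and y of cork_jar in the frame of light_tray between 0.029 and 0.069 m) or (y of cork_pad in the frame of dark_tray between -0.167 and -0.127 m and y of cork_jar in the frame of light_tray between 0.127 and 0.167 m)) and x of cork_jar in the frame of light_tray between -0.02 and 0.02 m and z of cork_jar in the frame of light_tray between 0.003 and 0.009 m); the robot touches nothing.
It fails at once if the red jar is tipped over (more than 0.7 rad from upright) (angle between red_jar's own z axis and vertical above 0.7 rad).
It fails at once if the blue jar is tipped over (more than 0.7 rad from upright) (angle between blue_jar's own z axis and vertical above 0.7 rad).
It fails at once if the yellow jar is tipped over (more than 0.7 rad from upright) (angle between yellow_jar's own z axis and vertical above 0.7 rad).
It fails at once if the cork jar is tipped over (more than 0.7 rad from upright) (angle between cork_jar's own z axis and vertical above 0.7 rad).
It also fails if it takes over 104 s, if anything falls off the work surface, if the arm or the gripper's body presses on something with over 40 N, if the wrist force passes 120 N, or if a joint passes its speed limit or range.

### The arm

A 6-joint arm with a two-finger parallel gripper is mounted at the origin on a cart in front of the work surface, level with it; the furniture and walls round the work are solid. World frame = base frame: x ahead of the robot, y to its left, z up, the work surface at z = 0. Lengths are in m, angles in degrees, forces in N, time in s.
With the tool pointing down it reaches from about 0.35 to 0.875 m from the base axis. Payload 4.2 kg.
Tool frame: the origin (TCP) lies midway between the tips of the shut fingers; the grasp point (between the pads) lies r.pinch_z behind it (r.pinch_z is the distance from the TCP to the grasp point, in m); z points along the fingers, y is the direction in which the jaws open and shut (so a half turn about z gives the same grasp; the last joint's range is limited). The gripper opens to 87 mm and grips with 3 to 60 N. Pads are 19 mm wide; open, the fingers measure 117 mm over their backs; the gripper's body (75 mm by 190 mm) begins 51 mm behind the grasp point.
Start: joints at [14.817, 22.042, 0.453, 0, -68.411, -14.817], TCP at [0.625, 0, 0.223] pointing down, gripper open.
Joint ranges: [-179.83, 179.83], [-69.29, 118.12], [-61.27, 80.66], [-181.25, 117.63], [-171.15, -9.14], [-177.46, 177.46]. Speed limits (degrees/s): [159.86, 159.86, 180, 180, 180, 180].

### API

Orientations are given as a 3x3 rotation matrix whose columns are the frame's x, y, z axes.
In Python, from station import r gives the robot as it stands. The module is installed in compiled form; this text tells all that it offers.
- The arm moves only by the tool play_rows, never from a script. Its argument "deltas" is a list of rows, each a list of 7 numbers: the shift along the tool's x, y, z in units of 25 mm (1.0 is 25 mm), then the turn, a rotation vector about the tool's x, y, z in units of 5 degrees (1.0 is 5 degrees), then the finger opening in mm, from 0 to 87. In form: [[tx, ty, tz, wx, wy, wz, fingers], ...]. A call has 1 to 12 rows; each row is the pose to reach, as a shift and turn from the pose commanded when the call began, along the tool's axes at that moment; what a row does not reach only later rows make up. A row lasts 1/10 s, in which the tool goes at most 50 mm and 8.59 degrees, less where a joint would pass 70% of its speed; a pose out of reach is approached as far as the arm can. A call with a gripper value outside its range is refused whole. The fingers move at their own pace and stop on an object; the grip force is fixed at half the most. Time passes only in rows, so rows that repeat a pose let the fingers close. It gives the time, the measured TCP pose, the force and the opening at its end, in the units of the state.
- r.sense(): the state, without advancing time (a new reading comes with each control period).
- r.capture(name): name is "scene" or "side" or "wrist"; returns a dict with "pixels" (420x560x3 uint8, red, green, blue), "camera_matrix" (3x3 intrinsics, pixels), "k1" (the pictures are not rectified: a ray, as slopes to the right and down, at radius r is drawn at 1 + k1 r^2 times it, then the intrinsics apply), "R" (3x3) and "t" (3): a world point X has camera coordinates R X + t; the wrist camera has in their place "T_tool_cam" (4x4, takes a point from camera to tool coordinates, whose origin is the TCP and whose axes are the flange's). Camera axes: x right, y down, z forward; pixel columns grow to the right and rows downward; lengths in m; the calibration is good to about 2 mm. A picture is of the moment at which its call begins: read the wrist's pose just before it. There is no depth.
- r.finish_job(): hands the job in, once; it reports no verdict.
Trained networks look in the newest picture that a camera, given by its name, has taken for a name from the list of things; names that differ only in an ending like _2 or _b are one class to them, and where a whole thing is asked for, a point or a joint stands for the part that bears it (a point fixed in the world has none). Each returns a list of dicts, best first, with "score" (0 to 1); they miss things now and then, are a little off and sometimes report something else, mostly with a low value. They report only what shows in the picture. A call takes as long as a camera call.
- r.spot_in(camera, target): "centre" ([x, y, z] in m, in world coordinates, good to about 4 mm: the middle of the surface that is visible of it).
- r.cut_out(camera, target): "region" (420x560 bool, what is visible of it).
The state is a dict: "time_s": time; "joints": joint angles; "joint_velocities": joint speeds; "effort": joint torques, N m; "tcp_pos": TCP position; "ee_rot": TCP orientation; "wrist_force": force on the tool from outside, world axes, zero at the start; "moment": the same for the moment, N m; "gripper_width": opening from 0.0 (shut) to 1.0 (fully open).
Only numpy, scipy, OpenCV 4.12 (cv2) and the standard library are available. Lean on these libraries where they do the work, as an engineer would, in place of code of your own. Each camera call takes 0.05 s, during which the arm holds its last target.

## Working session

There is one attempt and no reset: what is moved stays moved. The work goes in short steps, Python scripts to look and compute and a tool call to move; the robot and the scene stay as the last step left them, time stands still between calls to the robot, and variables do not carry over. Pictures are saved under pics/ and viewed, and the job is handed in when it is done.

Besides the shell and the picture viewer there is one more tool, called as name(argument=value, ...), one argument or row to a line, values as JSON. play_rows: Moves the arm, as the interface text tells. Its arguments: {"type":"object","properties":{"deltas":{"type":"array","items":{"type":"array","items":{"type":"number"}}}},"required":["deltas"]}

```bash
mkdir -p pics; python3 - <<'E'
from station import r
import cv2
s=r.sense();print({k:s[k] for k in('time_s','tcp_pos','ee_rot','gripper_width')},r.pinch_z)
for c in("scene","side"):
    p=r.capture(c);cv2.imwrite(f'pics/{c}0.png',p['pixels'][:,:,::-1])
    print(c,p['camera_matrix'],p['k1'],p['R'],p['t'])
    for n in("dark_tray","light_tray","red_jar","blue_jar","yellow_jar","cork_jar"):
        print(n,[(round(d['score'],2),[round(float(v),4) for v in d['centre']]) for d in r.spot_in(c,n)][:2])
E
```

```text
{'time_s': 0.0, 'tcp_pos': array([6.24390600e-01, 8.70627033e-06, 2.21445843e-01]), 'ee_rot': array([[-2.03737619e-04, -9.99997577e-01, -2.19185441e-03],
       [-9.99999975e-01,  2.03944837e-04, -9.43169341e-05],
       [ 9.47637230e-05,  2.19183514e-03, -9.99997593e-01]]), 'gripper_width': 1.0027161427689404} 0.0187
scene [[534.78222405   0.         280.50079766]
 [  0.         534.78222405 208.45222316]
 [  0.           0.           1.        ]] 0.00048225846949046224 [[ 0.84786971 -0.53018242  0.00485399]
 [-0.36933491 -0.59716066 -0.71203291]
 [ 0.38040595  0.60191839 -0.70212931]] [-0.48039219  0.20322334  0.76080614]
dark_tray [(0.74, [0.4362, -0.0803, 0.0207])]
light_tray [(0.63, [0.6448, -0.0011, 0.0073])]
red_jar [(0.96, [0.462, 0.0361, 0.0667])]
blue_jar [(0.78, [0.4604, -0.0658, 0.0645])]
yellow_jar [(0.62, [0.4534, 0.134, 0.0702])]
cork_jar [(0.98, [0.47, -0.1592, 0.0724])]
side [[470.89437613   0.         275.33309672]
 [  0.         470.89437613 210.13190392]
 [  0.           0.           1.        ]] -0.04858794199162697 [[ 9.91912690e-01 -1.26921876e-01  2.31557488e-04]
 [-7.46597327e-02 -5.84949972e-01 -8.07625814e-01]
 [ 1.02640833e-01  8.01077005e-01 -5.89695253e-01]] [-0.53028956  0.08922708  0.82195057]
dark_tray [(0.78, [0.4676, -0.1021, 0.0186])]
light_tray [(0.82, [0.6413, -0.0227, 0.0065]), (0.45, [0.4627, 0.0355, 0.0772])]
red_jar [(0.72, [0.464, 0.0364, 0.0783]), (0.34, [0.4764, -0.1641, 0.0689])]
blue_jar [(0.81, [0.4636, -0.0716, 0.0794])]
yellow_jar [(0.77, [0.4566, 0.1328, 0.0852])]
cork_jar [(0.87, [0.4772, -0.1666, 0.0724])]
```

View pics/scene0.png

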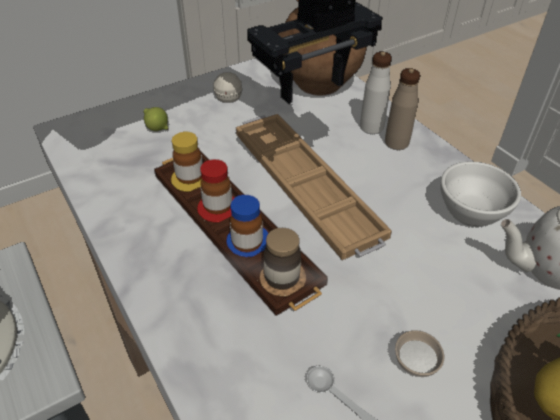

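View pics/side0.png

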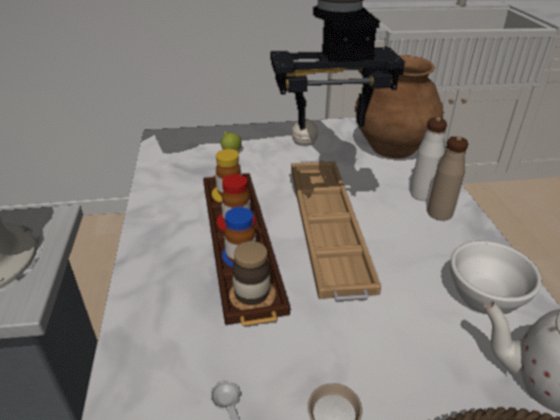

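The yellow, red, blue and cork jars stand left to right in the dark tray (scene pixels about (187,160), (216,190), (246,222), (283,260)). The light tray behind it is empty (about (310,185)). The target order from the left is cork, blue, red, yellow. Next I'll fit silhouettes in both views.

```bash
cat > h.py <<'E'
import numpy as np,cv2
from scipy.optimize import minimize
def proj(p,X):
    C=X@np.array(p['R']).T+np.array(p['t']); s=C[:,:2]/C[:,2:]
    s=s*(1+p['k1']*(s**2).sum(1,keepdims=True)); K=np.array(p['camera_matrix'])
    return s@K[:2,:2].T+K[:2,2]
def hull(p,X):
    m=np.zeros((1680,2240),np.uint8)
    h=cv2.convexHull((proj(p,X)*4+1.5).astype(np.float32))
    cv2.fillConvexPoly(m,np.round(h*16).astype(np.int32),255,shift=4)
    return cv2.resize(m,(560,420),interpolation=cv2.INTER_AREA)/255.
a=np.linspace(0,2*np.pi,40,endpoint=False)
def ring(rad,z):return np.c_[rad*np.cos(a),rad*np.sin(a),0*a+z]
def jar(cork,x,y,z0):
    P=[ring(.0285,0),ring(.0285,.074),ring(.025,.089)] if cork else [ring(.026,0),ring(.026,.07),ring(.0235,.088)]
    return np.vstack(P)+[x,y,z0]
def tray(x,y,th,w=.386):
    P=np.array([[i*.051,j*w/2,k*.022] for i in(-1,1) for j in(-1,1) for k in(0,1)])
    c,s=np.cos(th),np.sin(th); return P@np.array([[c,s,0],[-s,c,0],[0,0,1]])+[x,y,0]
def fit(views,model,x0,d):
    f=lambda q:sum(np.abs(hull(p,model(*q))-m).sum()/m.sum() for p,m in views)
    x0=np.array(x0,float);S=np.vstack([x0]+[x0+np.eye(len(x0))[i]*d[i] for i in range(len(x0))])
    o=minimize(f,x0,method='Nelder-Mead',options=dict(initial_simplex=S,maxiter=150,xatol=2e-4,fatol=1e-4))
    return o.x,o.fun
E
cat > m.py <<'E'
from station import r
from h import *
V={c:r.capture(c) for c in("scene","side")}
def go(n,model,x0,d):
    ms={}
    for c in V:
        q=r.cut_out(c,n)
        if q: ms[c]=q[0]['region'].astype(float)
    for sub in (["scene"],["side"],["scene","side"]):
        if all(k in ms for k in sub):
            x,f=fit([(V[k],ms[k]) for k in sub],model,x0,d);print(n,sub,x.round(4),round(f,3))
import sys
z=.009 if 'L' not in sys.argv else .006
J=dict(red_jar=(.462,.036),blue_jar=(.462,-.068),yellow_jar=(.455,.133),cork_jar=(.474,-.163))
if z==.009:
    for n,v in J.items(): go(n,lambda x,y,n=n:jar(n[0]=='c',x,y,z),v,(.01,.01))
    go("light_tray",lambda x,y,t:tray(x,y,t,.386),(.643,-.012,.05),(.01,.01,.05))
    go("light_tray",lambda x,y,t:tray(x,y,t,.410),(.643,-.012,.05),(.01,.01,.05))
E
python3 m.py
python3 - <<'E'
import cv2
i=cv2.imread('pics/scene0.png');cv2.imwrite('pics/crop0.png',cv2.resize(i[100:310,140:400],None,fx=2.8,fy=2.8,interpolation=cv2.INTER_CUBIC))
E
```

```text
red_jar ['scene'] [0.4669 0.0565] 0.13
red_jar ['side'] [0.4661 0.0686] 0.535
red_jar ['scene', 'side'] [0.466  0.0557] 0.678
blue_jar ['scene'] [ 0.4682 -0.0506] 0.079
blue_jar ['side'] [ 0.4661 -0.0485] 0.43
blue_jar ['scene', 'side'] [ 0.4668 -0.0522] 0.521
yellow_jar ['scene'] [0.4577 0.1543] 0.108
yellow_jar ['side'] [0.8101 2.1049] 1.0
yellow_jar ['scene', 'side'] [0.4578 0.1544] 2.112
cork_jar ['scene'] [ 0.4786 -0.1443] 0.085
cork_jar ['side'] [ 0.478  -0.1413] 0.126
cork_jar ['scene', 'side'] [ 0.4781 -0.1448] 0.218
light_tray ['scene'] [ 0.6412  0.0284 -0.0418] 0.059
light_tray ['side'] [ 0.6403  0.0279 -0.0435] 0.032
light_tray ['scene', 'side'] [ 0.6403  0.0279 -0.0435] 0.092
light_tray ['scene'] [ 0.6412  0.0312 -0.0432] 0.058
light_tray ['side'] [ 0.6406  0.0351 -0.0448] 0.047
light_tray ['scene', 'side'] [ 0.6408  0.0347 -0.0487] 0.111
```

View pics/crop0.png

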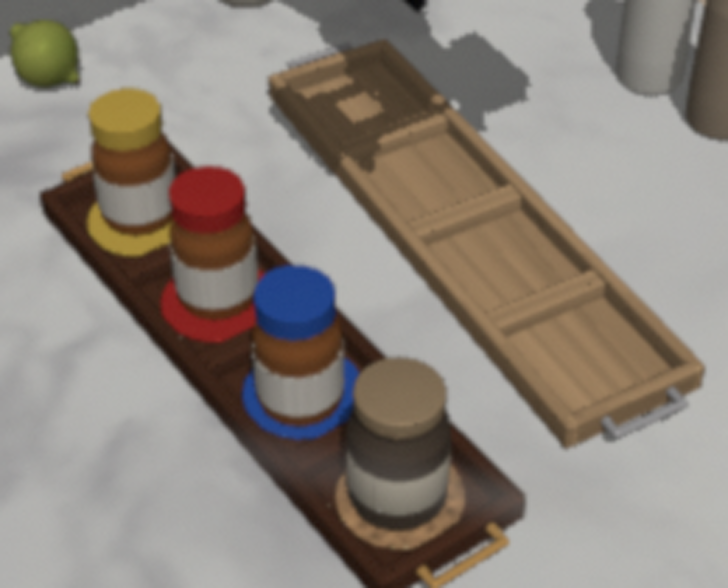

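```bash
cat > ov.py <<'E'
from station import r
from h import *
import sys
def draw(p,X,img,col,s=2.8,o=(140,100)):
    q=((proj(p,X)-o)*s).astype(int);cv2.polylines(img,[q],True,col,1)
J=dict(y=(.4577,.1543),r=(.4669,.0560),b=(.4682,-.0506),c=(.4783,-.1445))
x,y,th=.6405,.028,-.0435
ims=[]
for c,o,s in(("scene",(140,100),1.7),("side",(190,130),1.7)):
    p=r.capture(c);i=p['pixels'][:,:,::-1][o[1]:o[1]+210,o[0]:o[0]+220]
    i=cv2.resize(i,None,fx=s,fy=s,interpolation=cv2.INTER_CUBIC)
    for n,(a,b) in J.items():
        k=n=='c';
        draw(p,ring(.0285 if k else .026,.009)+[a,b,0],i,(255,255,0),s,o)
        draw(p,ring(.025 if k else .0235,.088)+[a,b,0],i,(0,255,0),s,o)
    R=np.array([[np.cos(th),-np.sin(th)],[np.sin(th),np.cos(th)]])
    for w in ([(-.051,-.193),(.051,-.193),(.051,.193),(-.051,.193)],)+tuple([(-.041,t-.041),(.041,t-.041),(.041,t+.041),(-.041,t+.041)] for t in(.147,.049,-.049,-.147)):
        X=np.c_[np.array(w)@R.T+[x,y],np.full(4,.022)];draw(p,X,i,(0,0,255),s,o)
    ims.append(i)
cv2.imwrite('pics/ov0.png',np.hstack(ims))
E
python3 ov.py
```

```text
(no output)
```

View pics/ov0.png

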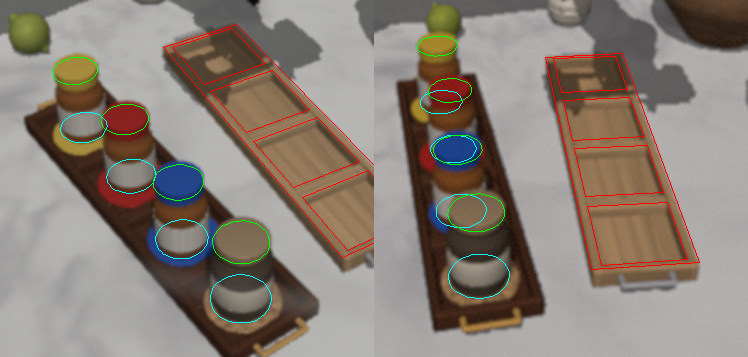

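```bash
python3 - <<'E'
from station import r
from h import *
for c,pts in(("scene",[(374,130),(399,147),(322,94),(355,80),(228,100),(155,130),(288,85)]),("side",[(425,198),(442,216),(392,153),(355,115),(305,142)])):
    p=r.capture(c);K=p['camera_matrix']
    for u in pts:
        n=cv2.undistortPoints(np.array([[u]],float),K,np.array([p['k1'],0,0,0]))[0,0]
        d=p['R'].T@np.array([*n,1]);o=-p['R'].T@p['t'];X=o-d*o[2]/d[2];print(c,u,X.round(3))
E
```

```text
scene (374, 130) [0.858 0.09  0.   ]
scene (399, 147) [0.865 0.017 0.   ]
scene (322, 94) [0.844 0.263 0.   ]
scene (355, 80) [0.947 0.271 0.   ]
scene (228, 100) [0.647 0.355 0.   ]
scene (155, 130) [0.461 0.335 0.   ]
scene (288, 85) [0.798 0.337 0.   ]
side (425, 198) [0.861 0.086 0.   ]
side (442, 216) [0.871 0.021 0.   ]
side (392, 153) [0.855 0.279 0.   ]
side (355, 115) [0.822 0.501 0.   ]
side (305, 142) [0.656 0.361 0.   ]
```

play_rows(
  deltas=[
    [-1, 1.1, 0.4, 0, 0, 0, 87],
    [-2.1, 2.2, 0.8, 0, 0, 0, 87],
    [-3.1, 3.3, 1.2, 0, 0, 0, 87],
    [-4.1, 4.5, 1.6, 0, 0, 0, 87],
    [-5.2, 5.6, 2, 0, 0, 0, 87],
    [-6.16, 6.68, 2, 0, 0, 0, 87],
    [-6.16, 6.68, 2, 0, 0, 0, 87],
    [-6.16, 6.68, 2, 0, 0, 0, 87],
  ],
)

```text
time_s: 2.4
tcp_pos: [0.4579, 0.1547, 0.1731]
ee_rot: [[0.002, -1.0, 0.001], [-1.0, -0.002, 0.0], [-0.0, -0.001, -1.0]]
wrist_force: [0.6, 1.3, 0.4]
gripper_width: 1.004
```

```bash
python3 - <<'E'
from station import r
import cv2
s=r.sense();print(s['tcp_pos'],s['time_s'])
p=r.capture("wrist");print(p['T_tool_cam'],p['camera_matrix'],p['k1'])
cv2.imwrite('pics/w1.png',p['pixels'][:,:,::-1])
for n in("yellow_jar","red_jar"):print(n,[(d['score'],d['centre']) for d in r.spot_in("wrist",n)][:2])
E
```

```text
[0.45789209 0.1546773  0.17305524] 2.4
[[-2.31634158e-04 -9.60910436e-01 -2.76859316e-01  7.54283691e-02]
 [ 9.99999191e-01  1.23760762e-04 -1.26619174e-03  1.25529598e-04]
 [ 1.25096117e-03 -2.76859385e-01  9.60909629e-01 -1.61501287e-01]
 [ 0.00000000e+00  0.00000000e+00  0.00000000e+00  1.00000000e+00]] [[299.54474147   0.         279.70617446]
 [  0.         299.54474147 208.97943475]
 [  0.           0.           1.        ]] -0.032431219669848126
yellow_jar [(0.83, [0.4553, 0.1445, 0.0954])]
red_jar [(0.77, [0.4701, 0.0534, 0.0939])]
```

View pics/w1.png

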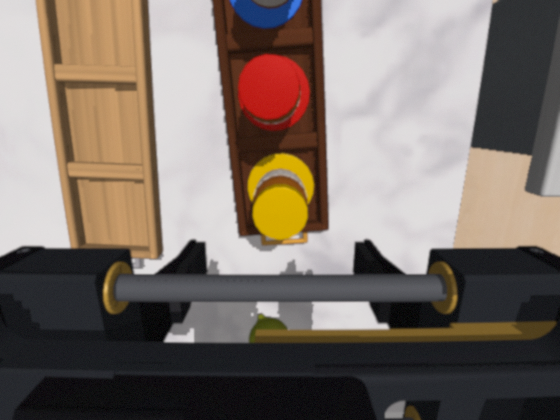

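The wrist view shows the yellow cap at about (280,211), the red cap at (270,88) and the near end of the light tray at (70–155,255). I'll back-project these points.

```bash
cat > w.py <<'E'
from station import r
from h import *
def bp(pts,p=None,s=None):
    s=s or r.sense();p=p or r.capture("wrist");T=p['T_tool_cam'];K=p['camera_matrix']
    A=np.eye(4);A[:3,:3]=s['ee_rot'];A[:3,3]=s['tcp_pos'];A=A@T;out=[]
    for u,v,z in pts:
        n=cv2.undistortPoints(np.array([[[u,v]]],float),K,np.array([p['k1'],0,0,0]))[0,0]
        d=A[:3,:3]@np.array([*n,1]);o=A[:3,3];out.append((o+d*(z-o[2])/d[2]).round(4))
    return out
E
python3 - <<'E'
from w import *
P=[(280,211,.097),(270,88,.097),(100,170,.022),(96,73,.022),(73,256,.022),(158,258,.022)]
for a,b in zip(P,bp(P)):print(a,b)
E
```

```text
(280, 211, 0.097) [0.4587 0.1484 0.097 ]
(270, 88, 0.097) [0.466  0.0533 0.097 ]
(100, 170, 0.022) [0.6494 0.1252 0.022 ]
(96, 73, 0.022) [0.6384 0.0299 0.022 ]
(73, 256, 0.022) [0.6985 0.2248 0.022 ]
(158, 258, 0.022) [0.5987 0.2267 0.022 ]
```

play_rows(
  deltas=[
    [0.15, 0, 1, 0, 0, 0, 87],
    [0.15, 0, 2, 0, 0, 0, 87],
    [0.15, 0, 3, 0, 0, 0, 87],
    [0.15, 0, 4, 0, 0, 0, 87],
    [0.15, 0, 5, 0, 0, 0, 87],
    [0.15, 0, 5.44, 0, 0, 0, 87],
    [0.15, 0, 5.44, 0, 0, 0, 87],
    [0.15, 0, 5.44, 0, 0, 0, 60],
    [0.15, 0, 5.44, 0, 0, 0, 45],
    [0.15, 0, 5.44, 0, 0, 0, 40],
    [0.15, 0, 5.44, 0, 0, 0, 40],
    [0.15, 0, 5.44, 0, 0, 0, 40],
  ],
)

```text
time_s: 3.8
tcp_pos: [0.4582, 0.1505, 0.0371]
ee_rot: [[0.0, -1.0, 0.001], [-1.0, -0.0, 0.001], [-0.001, -0.001, -1.0]]
wrist_force: [-0.8, 0.3, 0.2]
gripper_width: 0.632
```

play_rows(
  deltas=[
    [0, 0, 0, 0, 0, 0, 40],
    [0, 0, 0, 0, 0, 0, 40],
    [0, 0, 0, 0, 0, 0, 40],
    [0, 0, 0, 0, 0, 0, 40],
  ],
)

```text
time_s: 4.2
tcp_pos: [0.458, 0.1504, 0.0369]
ee_rot: [[0.0, -1.0, 0.0], [-1.0, -0.0, 0.0], [-0.0, -0.0, -1.0]]
wrist_force: [-1.3, 0.1, 5.3]
gripper_width: 0.589
```

play_rows(
  deltas=[
    [0, 0, -0.3, 0, 0, 0, 40],
    [0, 0, -0.8, 0, 0, 0, 40],
    [0, 0, -1.5, 0, 0, 0, 40],
    [0, 0, -2.3, 0, 0, 0, 40],
    [0, 0, -3.1, 0, 0, 0, 40],
    [0, 0, -3.9, 0, 0, 0, 40],
    [0, 0, -4.6, 0, 0, 0, 40],
    [0, 0, -5, 0, 0, 0, 40],
    [0, 0, -5.2, 0, 0, 0, 40],
    [0, 0, -5.2, 0, 0, 0, 40],
  ],
)

```text
time_s: 5.2
tcp_pos: [0.4579, 0.1502, 0.1666]
ee_rot: [[-0.0, -1.0, 0.0], [-1.0, 0.0, 0.0], [-0.0, -0.0, -1.0]]
wrist_force: [0.4, 0.5, -2.2]
gripper_width: 0.588
```

play_rows(
  deltas=[
    [0.5, -0.3, 0, 0, 0, 0, 40],
    [1.5, -1, 0, 0, 0, 0, 40],
    [2.6, -1.7, 0, 0, 0, 0, 40],
    [3.7, -2.4, 0, 0, 0, 0, 40],
    [4.9, -3.2, 0, 0, 0, 0, 40],
    [6.1, -4, 0, 0, 0, 0, 40],
    [7.3, -4.8, 0, 0, 0, 0, 40],
    [8.5, -5.6, 0, 0, 0, 0, 40],
    [9.6, -6.3, 0, 0, 0, 0, 40],
    [10.4, -6.8, 0, 0, 0, 0, 40],
    [10.76, -7.04, 0, 0, 0, 0, 40],
    [10.76, -7.04, 0, 0, 0, 0, 40],
  ],
)

```text
time_s: 6.4
tcp_pos: [0.6337, -0.1197, 0.1646]
ee_rot: [[-0.002, -1.0, -0.003], [-1.0, 0.002, 0.0], [-0.0, 0.003, -1.0]]
wrist_force: [-0.3, 0.3, -2.4]
gripper_width: 0.587
```

play_rows(
  deltas=[
    [0, 0, 0.5, 0, 0, 0, 40],
    [0, 0, 1.2, 0, 0, 0, 40],
    [0, 0, 2, 0, 0, 0, 40],
    [0, 0, 2.8, 0, 0, 0, 40],
    [0, 0, 3.3, 0, 0, 0, 40],
    [0, 0, 3.6, 0, 0, 0, 40],
    [0, 0, 3.6, 0, 0, 0, 40],
    [0, 0, 3.6, 0, 0, 0, 40],
  ],
)

```text
time_s: 7.2
tcp_pos: [0.6345, -0.1185, 0.0772]
ee_rot: [[0.001, -1.0, 0.001], [-1.0, -0.001, -0.0], [0.0, -0.001, -1.0]]
wrist_force: [-0.4, -0.3, -1.6]
gripper_width: 0.588
```

```bash
cat > look.py <<'E'
from station import r
import cv2,sys,numpy as np
s=r.sense();print(s['tcp_pos'],s['time_s'],s['wrist_force'],s['gripper_width'])
a=r.capture("scene")['pixels'];b=r.capture("wrist")['pixels']
im=np.hstack([cv2.resize(a[90:320,130:430],(400,307)),cv2.resize(b,(400,300)) if 0 else cv2.resize(b,(400,307))])
cv2.imwrite(f'pics/{sys.argv[1]}.png',im[:,:,::-1])
E
python3 look.py l1
```

```text
[ 0.63450871 -0.11850351  0.07721519] 7.2 [-0.36273351 -0.31282625 -1.59740603] 0.588260765867407
```

View pics/l1.png

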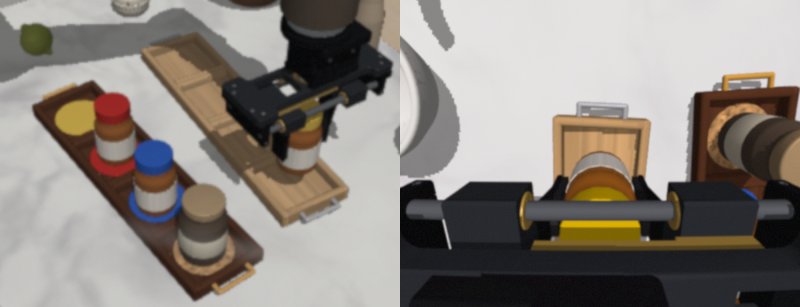

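The jar hangs upright over the right-end compartment (left picture about (297,170)). I'll lower it and release.

play_rows(
  deltas=[
    [0, 0, 0.5, 0, 0, 0, 40],
    [0, 0, 1, 0, 0, 0, 40],
    [0, 0, 1.4, 0, 0, 0, 40],
    [0, 0, 1.6, 0, 0, 0, 40],
    [0, 0, 1.7, 0, 0, 0, 40],
    [0, 0, 1.72, 0, 0, 0, 40],
    [0, 0, 1.72, 0, 0, 0, 40],
  ],
)

```text
time_s: 8.0
tcp_pos: [0.6336, -0.1189, 0.034]
ee_rot: [[0.0, -1.0, -0.001], [-1.0, -0.0, -0.0], [0.0, 0.001, -1.0]]
wrist_force: [-2.6, 0.1, 2.6]
gripper_width: 0.588
```

play_rows(
  deltas=[
    [0, 0, 0, 0, 0, 0, 55],
    [0, 0, 0, 0, 0, 0, 60],
    [0, 0, 0, 0, 0, 0, 70],
    [0, 0, 0, 0, 0, 0, 80],
    [0, 0, 0, 0, 0, 0, 80],
    [0, 0, -0.5, 0, 0, 0, 80],
    [0, 0, -1.2, 0, 0, 0, 80],
    [0, 0, -2.2, 0, 0, 0, 80],
    [0, 0, -3.5, 0, 0, 0, 80],
    [0, 0, -5, 0, 0, 0, 80],
    [0, 0, -5.4, 0, 0, 0, 87],
    [0, 0, -5.4, 0, 0, 0, 87],
  ],
)

```text
time_s: 9.2
tcp_pos: [0.6353, -0.1187, 0.1718]
ee_rot: [[0.0, -1.0, 0.006], [-1.0, -0.0, 0.0], [-0.0, -0.006, -1.0]]
wrist_force: [-0.6, 0.4, -1.0]
gripper_width: 0.984
```

```bash
python3 look.py l2; python3 - <<'E'
from station import r
for c in("scene","wrist"):
  for n in("yellow_jar","red_jar"):print(c,n,[(d['score'],d['centre']) for d in r.spot_in(c,n)][:2])
E
```

```text
[ 0.63534743 -0.11870286  0.17183283] 9.2 [-0.55428775  0.35701991 -1.03237606] 0.9840956595985163
scene yellow_jar [(0.7, [0.6216, -0.1319, 0.0666])]
scene red_jar [(0.74, [0.4667, 0.0371, 0.0692])]
wrist yellow_jar [(0.85, [0.6322, -0.1281, 0.0971]), (0.73, [0.4914, -0.1285, 0.0203])]
wrist red_jar []
```

View pics/l2.png

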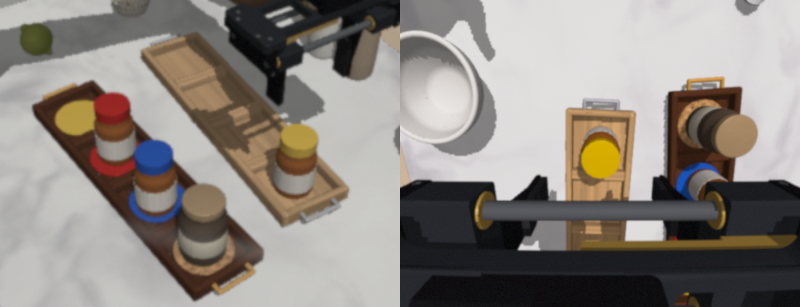

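play_rows(
  deltas=[
    [-1, 1, 0, 0, 0, 0, 87],
    [-2.1, 2, 0, 0, 0, 0, 87],
    [-3.3, 3.2, 0, 0, 0, 0, 87],
    [-4.5, 4.4, 0, 0, 0, 0, 87],
    [-5.7, 5.5, 0, 0, 0, 0, 87],
    [-6.6, 6.4, 0, 0, 0, 0, 87],
    [-6.93, 6.72, 0, 0, 0, 0, 87],
    [-6.93, 6.72, 0, 0, 0, 0, 87],
    [-6.93, 6.72, 0, 0, 0, 0, 87],
  ],
)

```text
time_s: 10.4
tcp_pos: [0.4666, 0.0544, 0.1685]
ee_rot: [[0.0, -1.0, 0.0], [-1.0, -0.0, -0.0], [0.0, -0.0, -1.0]]
wrist_force: [-0.1, 0.2, 0.3]
gripper_width: 0.999
```

```bash
python3 - <<'E'
from station import r
import cv2
p=r.capture("wrist");cv2.imwrite('pics/w2.png',p['pixels'][:,:,::-1])
print(r.sense()['tcp_pos'])
E
```

```text
[0.46676603 0.05415853 0.16836403]
```

View pics/w2.png

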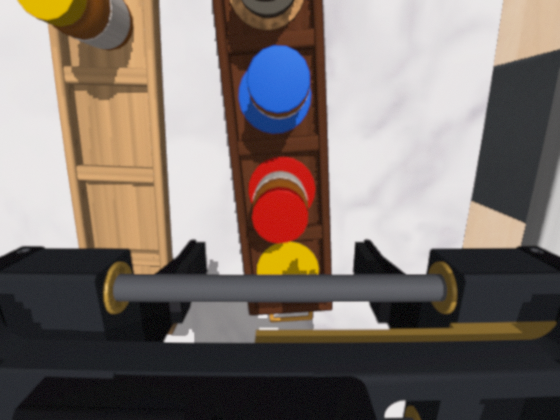

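```bash
python3 - <<'E'
from w import *
P=[(281,213,.097),(278,78,.097),(115,174,.022),(107,76,.022)]
for a,b in zip(P,bp(P)):print(a,b)
E
```

```text
(281, 213, 0.097) [0.4659 0.0492 0.097 ]
(278, 78, 0.097) [ 0.4681 -0.0527  0.097 ]
(115, 174, 0.022) [0.6393 0.0292 0.022 ]
(107, 76, 0.022) [ 0.6335 -0.0661  0.022 ]
```

play_rows(
  deltas=[
    [0.1, 0, 1, 0, 0, 0, 87],
    [0.1, 0, 2, 0, 0, 0, 87],
    [0.1, 0, 3, 0, 0, 0, 87],
    [0.1, 0, 4, 0, 0, 0, 87],
    [0.1, 0, 4.8, 0, 0, 0, 87],
    [0.1, 0, 5.26, 0, 0, 0, 87],
    [0.1, 0, 5.26, 0, 0, 0, 80],
    [0.1, 0, 5.26, 0, 0, 0, 60],
    [0.1, 0, 5.26, 0, 0, 0, 40],
    [0.1, 0, 5.26, 0, 0, 0, 40],
    [0.1, 0, 5.26, 0, 0, 0, 40],
    [0.1, 0, 5.26, 0, 0, 0, 40],
  ],
)

```text
time_s: 11.7
tcp_pos: [0.4664, 0.0522, 0.0376]
ee_rot: [[0.0, -1.0, 0.001], [-1.0, -0.0, 0.001], [-0.001, -0.001, -1.0]]
wrist_force: [-0.6, -0.3, 1.7]
gripper_width: 0.586
```

play_rows(
  deltas=[
    [0, 0, 0, 0, 0, 0, 40],
    [0, 0, 0, 0, 0, 0, 40],
    [0, 0, 0, 0, 0, 0, 40],
    [0, 0, 0, 0, 0, 0, 40],
  ],
)

```text
time_s: 12.1
tcp_pos: [0.4664, 0.0522, 0.0376]
ee_rot: [[0.0, -1.0, 0.001], [-1.0, -0.0, 0.0], [-0.0, -0.001, -1.0]]
wrist_force: [0.4, -0.5, 6.5]
gripper_width: 0.588
```

play_rows(
  deltas=[
    [0, 0, -0.3, 0, 0, 0, 40],
    [0, 0, -0.8, 0, 0, 0, 40],
    [0, 0, -1.5, 0, 0, 0, 40],
    [0, 0, -2.3, 0, 0, 0, 40],
    [0, 0, -3.1, 0, 0, 0, 40],
    [0, 0, -3.9, 0, 0, 0, 40],
    [0, 0, -4.6, 0, 0, 0, 40],
    [0, 0, -5, 0, 0, 0, 40],
    [0, 0, -5.2, 0, 0, 0, 40],
    [0, 0, -5.2, 0, 0, 0, 40],
  ],
)

```text
time_s: 13.1
tcp_pos: [0.4658, 0.052, 0.167]
ee_rot: [[-0.0, -1.0, -0.0], [-1.0, 0.0, 0.0], [-0.0, 0.0, -1.0]]
wrist_force: [-0.2, 0.0, -1.3]
gripper_width: 0.59
```

play_rows(
  deltas=[
    [0.2, -0.5, 0, 0, 0, 0, 40],
    [0.5, -1.3, 0, 0, 0, 0, 40],
    [0.9, -2.3, 0, 0, 0, 0, 40],
    [1.4, -3.4, 0, 0, 0, 0, 40],
    [1.9, -4.5, 0, 0, 0, 0, 40],
    [2.3, -5.5, 0, 0, 0, 0, 40],
    [2.7, -6.4, 0, 0, 0, 0, 40],
    [2.89, -6.88, 0, 0, 0, 0, 40],
    [2.89, -6.88, 0, 0, 0, 0, 40],
    [2.89, -6.88, 0, 0, 0, 0, 40],
  ],
)

```text
time_s: 14.1
tcp_pos: [0.6375, -0.0207, 0.1652]
ee_rot: [[-0.001, -1.0, -0.003], [-1.0, 0.001, -0.0], [0.0, 0.003, -1.0]]
wrist_force: [-0.2, 0.3, -2.7]
gripper_width: 0.586
```

play_rows(
  deltas=[
    [0, 0, 0.5, 0, 0, 0, 40],
    [0, 0, 1.2, 0, 0, 0, 40],
    [0, 0, 2, 0, 0, 0, 40],
    [0, 0, 2.8, 0, 0, 0, 40],
    [0, 0, 3.3, 0, 0, 0, 40],
    [0, 0, 3.6, 0, 0, 0, 40],
    [0, 0, 3.6, 0, 0, 0, 40],
    [0, 0, 3.6, 0, 0, 0, 40],
  ],
)

```text
time_s: 14.9
tcp_pos: [0.6385, -0.0201, 0.0777]
ee_rot: [[0.001, -1.0, 0.001], [-1.0, -0.001, -0.0], [0.0, -0.001, -1.0]]
wrist_force: [0.4, 1.0, -2.2]
gripper_width: 0.588
```

```bash
python3 look.py l3
```

```text
[ 0.63852403 -0.02009833  0.07773107] 14.9 [ 0.44179642  0.96511971 -2.21256499] 0.5881613736244499
```

View pics/l3.png

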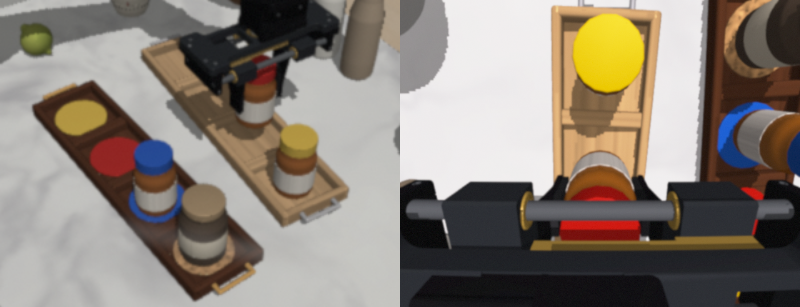

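The red jar is upright over the second compartment from the right (about (257,105)), and the yellow jar is standing in the end compartment. I'll lower the red one.

play_rows(
  deltas=[
    [0, 0, 0.5, 0, 0, 0, 40],
    [0, 0, 1, 0, 0, 0, 40],
    [0, 0, 1.4, 0, 0, 0, 40],
    [0, 0, 1.6, 0, 0, 0, 40],
    [0, 0, 1.7, 0, 0, 0, 40],
    [0, 0, 1.72, 0, 0, 0, 40],
    [0, 0, 1.72, 0, 0, 0, 40],
  ],
)

```text
time_s: 15.7
tcp_pos: [0.6371, -0.0205, 0.0347]
ee_rot: [[0.0, -1.0, -0.002], [-1.0, -0.0, -0.001], [0.001, 0.002, -1.0]]
wrist_force: [-4.4, -0.3, 3.7]
gripper_width: 0.586
```

play_rows(
  deltas=[
    [0, 0, 0, 0, 0, 0, 55],
    [0, 0, 0, 0, 0, 0, 60],
    [0, 0, 0, 0, 0, 0, 70],
    [0, 0, 0, 0, 0, 0, 80],
    [0, 0, 0, 0, 0, 0, 80],
    [0, 0, -0.5, 0, 0, 0, 80],
    [0, 0, -1.2, 0, 0, 0, 80],
    [0, 0, -2.2, 0, 0, 0, 80],
    [0, 0, -3.5, 0, 0, 0, 80],
    [0, 0, -5, 0, 0, 0, 80],
    [0, 0, -5.4, 0, 0, 0, 87],
    [0, 0, -5.4, 0, 0, 0, 87],
  ],
)

```text
time_s: 16.9
tcp_pos: [0.6393, -0.02, 0.1724]
ee_rot: [[0.0, -1.0, 0.006], [-1.0, -0.0, 0.001], [-0.001, -0.006, -1.0]]
wrist_force: [-0.7, -0.1, -0.9]
gripper_width: 0.979
```

play_rows(
  deltas=[
    [0.2, 1, 0, 0, 0, 0, 87],
    [0.4, 2.2, 0, 0, 0, 0, 87],
    [0.6, 3.6, 0, 0, 0, 0, 87],
    [0.9, 5, 0, 0, 0, 0, 87],
    [1.1, 6.2, 0, 0, 0, 0, 87],
    [1.26, 6.82, 0, 0, 0, 0, 87],
    [1.26, 6.82, 0, 0, 0, 0, 87],
    [1.26, 6.82, 0, 0, 0, 0, 87],
  ],
)

```text
time_s: 17.7
tcp_pos: [0.4674, -0.0518, 0.1686]
ee_rot: [[0.0, -1.0, -0.001], [-1.0, -0.0, -0.0], [0.0, 0.001, -1.0]]
wrist_force: [0.4, 0.5, 0.1]
gripper_width: 1.002
```

```bash
python3 - <<'E'
from station import r
import cv2
print(r.sense()['tcp_pos'])
p=r.capture("wrist");cv2.imwrite('pics/w3.png',p['pixels'][:,:,::-1])
E
```

```text
[ 0.46741719 -0.05176316  0.16862053]
```

View pics/w3.png

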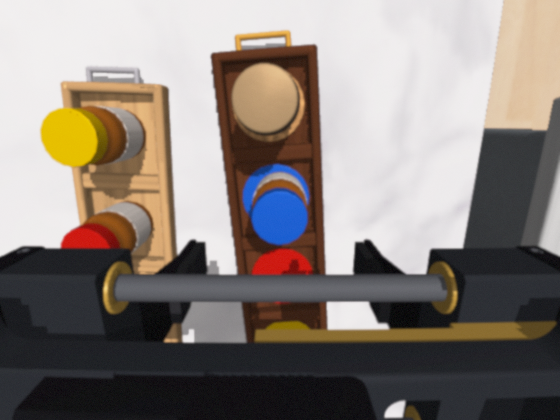

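The blue cap at (279,217) is on the gripper's mid-line, so I'll descend straight. The cork lid is at (266,97).

play_rows(
  deltas=[
    [0, 0, 1, 0, 0, 0, 87],
    [0, 0, 2, 0, 0, 0, 87],
    [0, 0, 3, 0, 0, 0, 87],
    [0, 0, 4, 0, 0, 0, 87],
    [0, 0, 4.8, 0, 0, 0, 87],
    [0, 0, 5.26, 0, 0, 0, 87],
    [0, 0, 5.26, 0, 0, 0, 80],
    [0, 0, 5.26, 0, 0, 0, 60],
    [0, 0, 5.26, 0, 0, 0, 40],
    [0, 0, 5.26, 0, 0, 0, 40],
    [0, 0, 5.26, 0, 0, 0, 40],
    [0, 0, 5.26, 0, 0, 0, 40],
  ],
)

```text
time_s: 18.95
tcp_pos: [0.4679, -0.0516, 0.0381]
ee_rot: [[0.0, -1.0, 0.001], [-1.0, -0.0, 0.0], [-0.0, -0.001, -1.0]]
wrist_force: [0.9, 0.0, 0.8]
gripper_width: 0.588
```

play_rows(
  deltas=[
    [0, 0, 0, 0, 0, 0, 40],
    [0, 0, 0, 0, 0, 0, 40],
    [0, 0, 0, 0, 0, 0, 40],
    [0, 0, 0, 0, 0, 0, 40],
  ],
)

```text
time_s: 19.35
tcp_pos: [0.4679, -0.0517, 0.0381]
ee_rot: [[0.0, -1.0, 0.001], [-1.0, -0.0, 0.0], [-0.0, -0.001, -1.0]]
wrist_force: [-1.8, -0.2, 5.9]
gripper_width: 0.588
```

```bash
python3 - <<'E'
from w import *
E
python3 look.py l4
```

```text
[ 0.46788476 -0.05166533  0.03807491] 19.35 [-1.80574258 -0.15876313  5.86544782] 0.5883624788618476
```

play_rows(
  deltas=[
    [0, 0, -0.3, 0, 0, 0, 40],
    [0, 0, -0.8, 0, 0, 0, 40],
    [0, 0, -1.5, 0, 0, 0, 40],
    [0, 0, -2.3, 0, 0, 0, 40],
    [0, 0, -3.1, 0, 0, 0, 40],
    [0, 0, -3.9, 0, 0, 0, 40],
    [0, 0, -4.6, 0, 0, 0, 40],
    [0, 0, -5, 0, 0, 0, 40],
    [0, 0, -5.2, 0, 0, 0, 40],
    [0, 0, -5.2, 0, 0, 0, 40],
  ],
)

```text
time_s: 20.45
tcp_pos: [0.4673, -0.0517, 0.1675]
ee_rot: [[-0.0, -1.0, -0.0], [-1.0, 0.0, 0.0], [-0.0, 0.0, -1.0]]
wrist_force: [-0.5, -0.5, -3.4]
gripper_width: 0.588
```

play_rows(
  deltas=[
    [-0.4, -0.5, 0, 0, 0, 0, 40],
    [-0.9, -1.2, 0, 0, 0, 0, 40],
    [-1.6, -2.1, 0, 0, 0, 0, 40],
    [-2.3, -3.1, 0, 0, 0, 0, 40],
    [-3, -4.1, 0, 0, 0, 0, 40],
    [-3.8, -5.1, 0, 0, 0, 0, 40],
    [-4.4, -6, 0, 0, 0, 0, 40],
    [-4.9, -6.7, 0, 0, 0, 0, 40],
    [-5.17, -6.99, 0, 0, 0, 0, 40],
    [-5.17, -6.99, 0, 0, 0, 0, 40],
    [-5.17, -6.99, 0, 0, 0, 0, 40],
  ],
)

```text
time_s: 21.55
tcp_pos: [0.6413, 0.0773, 0.1666]
ee_rot: [[-0.0, -1.0, -0.002], [-1.0, 0.0, -0.001], [0.001, 0.002, -1.0]]
wrist_force: [0.2, 0.6, -1.8]
gripper_width: 0.588
```

play_rows(
  deltas=[
    [0, 0, 0.5, 0, 0, 0, 40],
    [0, 0, 1.2, 0, 0, 0, 40],
    [0, 0, 2, 0, 0, 0, 40],
    [0, 0, 2.8, 0, 0, 0, 40],
    [0, 0, 3.3, 0, 0, 0, 40],
    [0, 0, 3.6, 0, 0, 0, 40],
    [0, 0, 3.6, 0, 0, 0, 40],
    [0, 0, 3.6, 0, 0, 0, 40],
  ],
)

```text
time_s: 22.35
tcp_pos: [0.6428, 0.0775, 0.0783]
ee_rot: [[0.0, -1.0, 0.001], [-1.0, -0.0, 0.0], [-0.0, -0.001, -1.0]]
wrist_force: [-0.0, -0.3, -2.0]
gripper_width: 0.59
```

```bash
python3 look.py l5
```

```text
[0.64276008 0.07753943 0.07829122] 22.35 [-0.03342986 -0.26414051 -1.98403367] 0.5899929065531614
```

View pics/l5.png

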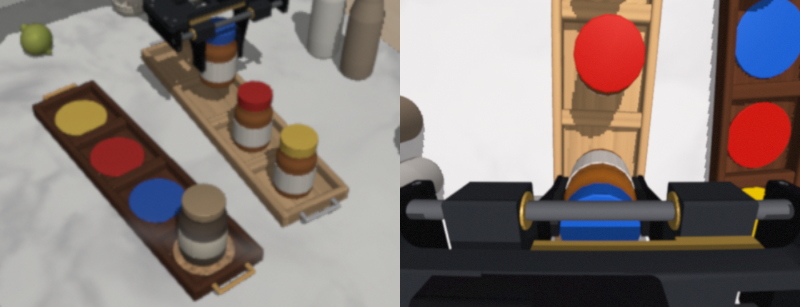

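The blue jar is upright over the third compartment from the right (about (218,70)), and the red and yellow jars are standing. I'll lower the blue one.

play_rows(
  deltas=[
    [0, 0, 0.5, 0, 0, 0, 40],
    [0, 0, 1, 0, 0, 0, 40],
    [0, 0, 1.4, 0, 0, 0, 40],
    [0, 0, 1.6, 0, 0, 0, 40],
    [0, 0, 1.7, 0, 0, 0, 40],
    [0, 0, 1.72, 0, 0, 0, 40],
    [0, 0, 1.72, 0, 0, 0, 40],
  ],
)

```text
time_s: 23.15
tcp_pos: [0.6415, 0.0772, 0.0352]
ee_rot: [[0.0, -1.0, -0.002], [-1.0, -0.0, -0.001], [0.001, 0.002, -1.0]]
wrist_force: [-4.4, -0.9, 5.1]
gripper_width: 0.588
```

play_rows(
  deltas=[
    [0, 0, 0, 0, 0, 0, 55],
    [0, 0, 0, 0, 0, 0, 60],
    [0, 0, 0, 0, 0, 0, 70],
    [0, 0, 0, 0, 0, 0, 80],
    [0, 0, 0, 0, 0, 0, 80],
    [0, 0, -0.5, 0, 0, 0, 80],
    [0, 0, -1.2, 0, 0, 0, 80],
    [0, 0, -2.2, 0, 0, 0, 80],
    [0, 0, -3.5, 0, 0, 0, 80],
    [0, 0, -5, 0, 0, 0, 80],
    [0, 0, -5.4, 0, 0, 0, 87],
    [0, 0, -5.4, 0, 0, 0, 87],
  ],
)

```text
time_s: 24.35
tcp_pos: [0.6435, 0.0779, 0.1728]
ee_rot: [[0.0, -1.0, 0.006], [-1.0, -0.0, 0.002], [-0.002, -0.006, -1.0]]
wrist_force: [0.9, 0.4, -1.2]
gripper_width: 0.985
```

play_rows(
  deltas=[
    [1, 0.7, 0, 0, 0, 0, 87],
    [2.2, 1.6, 0, 0, 0, 0, 87],
    [3.5, 2.6, 0, 0, 0, 0, 87],
    [4.8, 3.5, 0, 0, 0, 0, 87],
    [6.1, 4.5, 0, 0, 0, 0, 87],
    [7.4, 5.4, 0, 0, 0, 0, 87],
    [8.4, 6.2, 0, 0, 0, 0, 87],
    [8.94, 6.56, 0, 0, 0, 0, 87],
    [8.94, 6.56, 0, 0, 0, 0, 87],
    [8.94, 6.56, 0, 0, 0, 0, 87],
  ],
)

```text
time_s: 25.35
tcp_pos: [0.4785, -0.1459, 0.1691]
ee_rot: [[-0.0, -1.0, -0.0], [-1.0, 0.0, 0.0], [-0.0, 0.0, -1.0]]
wrist_force: [0.7, 0.4, -0.4]
gripper_width: 0.999
```

```bash
python3 - <<'E'
from w import *
p=r.capture("wrist");cv2.imwrite('pics/w4.png',p['pixels'][:,:,::-1])
print(r.sense()['tcp_pos']);print(bp([(280,213,.098)]))
E
```

```text
[ 0.47883965 -0.1455117   0.16914783]
[array([ 0.4788, -0.1505,  0.098 ])]
```

View pics/w4.png

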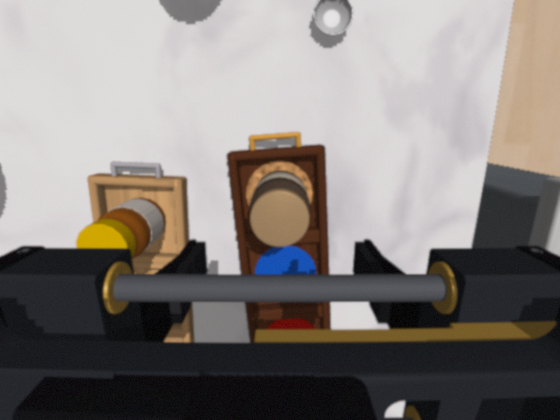

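The cork lid at (279,215) is aligned like the others, so I'll descend.

play_rows(
  deltas=[
    [0.05, 0, 1, 0, 0, 0, 87],
    [0.05, 0, 2, 0, 0, 0, 87],
    [0.05, 0, 3, 0, 0, 0, 87],
    [0.05, 0, 4, 0, 0, 0, 87],
    [0.05, 0, 4.8, 0, 0, 0, 87],
    [0.05, 0, 5.26, 0, 0, 0, 87],
    [0.05, 0, 5.26, 0, 0, 0, 80],
    [0.05, 0, 5.26, 0, 0, 0, 60],
    [0.05, 0, 5.26, 0, 0, 0, 45],
    [0.05, 0, 5.26, 0, 0, 0, 45],
    [0.05, 0, 5.26, 0, 0, 0, 45],
    [0.05, 0, 5.26, 0, 0, 0, 45],
  ],
)

```text
time_s: 26.65
tcp_pos: [0.4786, -0.1473, 0.0388]
ee_rot: [[0.0, -1.0, 0.001], [-1.0, -0.0, -0.0], [0.0, -0.001, -1.0]]
wrist_force: [-0.6, 0.3, 3.2]
gripper_width: 0.631
```

play_rows(
  deltas=[
    [0, 0, 0, 0, 0, 0, 45],
    [0, 0, 0, 0, 0, 0, 45],
    [0, 0, 0, 0, 0, 0, 45],
    [0, 0, 0, 0, 0, 0, 45],
  ],
)

```text
time_s: 27.05
tcp_pos: [0.4786, -0.1473, 0.0388]
ee_rot: [[0.0, -1.0, 0.001], [-1.0, -0.0, -0.0], [0.0, -0.001, -1.0]]
wrist_force: [-0.1, 0.6, 5.7]
gripper_width: 0.634
```

play_rows(
  deltas=[
    [0, 0, -0.3, 0, 0, 0, 45],
    [0, 0, -0.8, 0, 0, 0, 45],
    [0, 0, -1.5, 0, 0, 0, 45],
    [0, 0, -2.3, 0, 0, 0, 45],
    [0, 0, -3.1, 0, 0, 0, 45],
    [0, 0, -3.9, 0, 0, 0, 45],
    [0, 0, -4.6, 0, 0, 0, 45],
    [0, 0, -5, 0, 0, 0, 45],
    [0, 0, -5.2, 0, 0, 0, 45],
    [0, 0, -5.2, 0, 0, 0, 45],
  ],
)

```text
time_s: 28.05
tcp_pos: [0.4781, -0.1472, 0.1681]
ee_rot: [[-0.0, -1.0, 0.0], [-1.0, 0.0, 0.0], [-0.0, -0.0, -1.0]]
wrist_force: [-0.3, -0.5, -2.5]
gripper_width: 0.629
```

play_rows(
  deltas=[
    [-0.5, -0.3, 0, 0, 0, 0, 45],
    [-1.5, -0.8, 0, 0, 0, 0, 45],
    [-2.7, -1.4, 0, 0, 0, 0, 45],
    [-4, -2.1, 0, 0, 0, 0, 45],
    [-5.4, -2.8, 0, 0, 0, 0, 45],
    [-6.8, -3.5, 0, 0, 0, 0, 45],
    [-8.2, -4.3, 0, 0, 0, 0, 45],
    [-9.6, -5, 0, 0, 0, 0, 45],
    [-10.9, -5.7, 0, 0, 0, 0, 45],
    [-12, -6.3, 0, 0, 0, 0, 45],
    [-12.7, -6.6, 0, 0, 0, 0, 45],
    [-12.91, -6.73, 0, 0, 0, 0, 45],
  ],
)

```text
time_s: 29.25
tcp_pos: [0.6465, 0.1782, 0.1657]
ee_rot: [[0.002, -1.0, -0.003], [-1.0, -0.002, -0.001], [0.001, 0.003, -1.0]]
wrist_force: [0.1, 0.1, -1.9]
gripper_width: 0.634
```

play_rows(
  deltas=[
    [0, 0, 0, 0, 0, 0, 45],
    [0, 0, 0.5, 0, 0, 0, 45],
    [0, 0, 1.2, 0, 0, 0, 45],
    [0, 0, 2, 0, 0, 0, 45],
    [0, 0, 2.8, 0, 0, 0, 45],
    [0, 0, 3.3, 0, 0, 0, 45],
    [0, 0, 3.6, 0, 0, 0, 45],
    [0, 0, 3.6, 0, 0, 0, 45],
    [0, 0, 3.6, 0, 0, 0, 45],
  ],
)

```text
time_s: 30.15
tcp_pos: [0.647, 0.1755, 0.0788]
ee_rot: [[0.0, -1.0, 0.001], [-1.0, -0.0, 0.0], [-0.0, -0.001, -1.0]]
wrist_force: [-0.9, 0.5, -1.2]
gripper_width: 0.633
```

```bash
python3 look.py l6
```

```text
[0.64698406 0.17548229 0.07878634] 30.15 [-0.9345712   0.46150613 -1.23028284] 0.6330841004661112
```

View pics/l6.png

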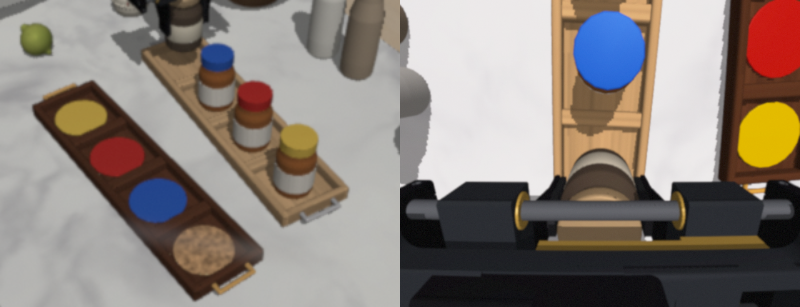

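The cork jar is held upright over the left-end compartment (about (183,30)), so I'll lower it.

play_rows(
  deltas=[
    [0, 0, 0.5, 0, 0, 0, 45],
    [0, 0, 1, 0, 0, 0, 45],
    [0, 0, 1.4, 0, 0, 0, 45],
    [0, 0, 1.6, 0, 0, 0, 45],
    [0, 0, 1.7, 0, 0, 0, 45],
    [0, 0, 1.72, 0, 0, 0, 45],
    [0, 0, 1.72, 0, 0, 0, 45],
  ],
)

```text
time_s: 30.95
tcp_pos: [0.6457, 0.1751, 0.0359]
ee_rot: [[0.001, -1.0, -0.002], [-1.0, -0.001, -0.001], [0.001, 0.002, -1.0]]
wrist_force: [-3.5, -0.6, 5.0]
gripper_width: 0.637
```

play_rows(
  deltas=[
    [0, 0, 0, 0, 0, 0, 60],
    [0, 0, 0, 0, 0, 0, 66],
    [0, 0, 0, 0, 0, 0, 74],
    [0, 0, 0, 0, 0, 0, 82],
    [0, 0, 0, 0, 0, 0, 82],
    [0, 0, -0.5, 0, 0, 0, 82],
    [0, 0, -1.2, 0, 0, 0, 82],
    [0, 0, -2.2, 0, 0, 0, 82],
    [0, 0, -3.5, 0, 0, 0, 82],
    [0, 0, -5, 0, 0, 0, 82],
    [0, 0, -6.5, 0, 0, 0, 87],
    [0, 0, -7, 0, 0, 0, 87],
  ],
)

```text
time_s: 32.15
tcp_pos: [0.6487, 0.1761, 0.2167]
ee_rot: [[0.001, -1.0, 0.01], [-1.0, -0.001, 0.003], [-0.003, -0.01, -1.0]]
wrist_force: [-0.1, -0.5, 0.4]
gripper_width: 0.99
```

play_rows(
  deltas=[
    [0, 1, -1, 0, 0, 0, 87],
    [0, 2.2, -2, 0, 0, 0, 87],
    [0, 3.5, -3, 0, 0, 0, 87],
    [0, 5, -4, 0, 0, 0, 87],
    [0, 6, -4, 0, 0, 0, 87],
    [0, 6, -4, 0, 0, 0, 87],
    [0, 6, -4, 0, 0, 0, 87],
    [0, 6, -4, 0, 0, 0, 87],
  ],
)

```text
time_s: 32.95
tcp_pos: [0.4969, 0.1755, 0.3095]
ee_rot: [[-0.0, -1.0, -0.001], [-1.0, 0.0, -0.001], [0.001, 0.001, -1.0]]
wrist_force: [0.1, -0.2, 0.3]
gripper_width: 1.0
```

```bash
sed -i 's/^J=.*/J=dict(y=(.6341,-.1189),r=(.6384,-.0205),b=(.6426,.0774),c=(.6469,.1755))/; s/^x,y,th=.*/x,y,th=.6405,.029,-.0435/; s/\.009)+/.006)+/; s/\.088)+/.094)+/; s/ov0/ov1/' ov.py; python3 ov.py
cat > m2.py <<'E'
from station import r
from h import *
from m import *
E
cat > m3.py <<'E'
from station import r
from h import *
V={c:r.capture(c) for c in("scene","side")}
J=dict(y=(.6341,-.1189),r=(.6384,-.0205),b=(.6426,.0774),c=(.6469,.1755))
N=dict(y='yellow_jar',r='red_jar',b='blue_jar',c='cork_jar')
for k,n in N.items():
    for c in V:
        q=r.cut_out(c,n)
        if q:
            x,f=fit([(V[c],q[0]['region'].astype(float))],lambda x,y:jar(k=='c',x,y,.006),J[k],(.01,.01))
            d=x-[.6405,.029];t=-.0435;print(n,c,round(q[0]['score'],2),x.round(4),'tray xy',round(d[0]*np.cos(t)+d[1]*np.sin(t),4),round(-d[0]*np.sin(t)+d[1]*np.cos(t),4),round(f,3))
E
python3 m3.py
```

```text
yellow_jar scene 0.63 [ 0.6336 -0.1166] tray xy -0.0006 -0.1457 0.073
yellow_jar side 0.8 [ 0.6332 -0.1165] tray xy -0.0009 -0.1456 0.111
red_jar scene 0.75 [ 0.6382 -0.0172] tray xy -0.0003 -0.0463 0.089
red_jar side 0.95 [ 0.6356 -0.0202] tray xy -0.0027 -0.0494 0.277
blue_jar scene 0.67 [0.642  0.0791] tray xy -0.0006 0.0501 0.101
blue_jar side 0.69 [0.6412 0.0815] tray xy -0.0016 0.0525 0.478
cork_jar scene 0.8 [0.6446 0.1792] tray xy -0.0024 0.1502 0.094
cork_jar side 0.84 [0.644  0.1809] tray xy -0.0032 0.1519 0.512
```

View pics/ov1.png

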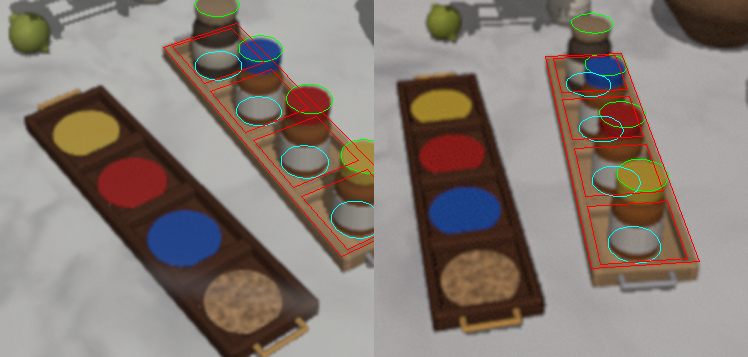

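All four jars stand upright where predicted, within about 5 mm of their compartment centres in both views. The pads read yellow, red, blue, cork from the left, and the light tray reads cork, blue, red, yellow. The gripper is clear, so I'll hand in.

```bash
python3 -c "
from station import r
print(r.finish_job(), r.sense()['time_s'])"
```

```text
the job is handed in; nothing more can be done
the job is handed in; nothing more can be done
```

I moved all four jars from the dark tray to the light tray in reverse order and handed the job in at about 34 s of the 104 s allowed. From the left, the dark tray's pads read yellow, red, blue, cork, and the light tray now holds cork, blue, red, yellow.

**Last checks:**
- **Centring:** silhouette fits in both cameras put every jar within about 5 mm of its compartment centre, against the 20 mm allowed.
- **Upright:** the overlaid outlines match the jars standing upright on the tray floor.
- **Gripper:** the gripper was open and well clear of everything.
- **Forces:** the wrist force readings, taken after each move, stayed below about 7 N.

**Weaker evidence:** the side-camera fits for the red, blue and cork jars were poor because neighbouring jars hid parts of them. Their positions still agreed with the scene camera to within about 3 mm. Seating height on the floor was not measured directly. I judged it from the release height and the overlays.

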